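Fill the pocket tray with mini pumpkins

ROBOT

A 7-joint arm with a two-finger parallel gripper is mounted at the origin on the work surface. World frame = base frame: x ahead of the robot, y to its left, z up, the work surface at z = 0. Lengths are in m, angles in rad, forces in N, time in s.
With the tool pointing down it reaches from about 0.35 to 0.9 m from the base axis. Payload 8.1 kg.
Tool frame: the origin (TCP) lies at the very end of the fingers, on their centre line; the grasp point (between the pads) lies 19 mm behind it (arm.grasp_offset is the distance from the TCP to the grasp point, in m); z points along the fingers, y is the direction in which the jaws open and shut (so a half turn about z gives the same grasp; the last joint's range is limited). The gripper opens to 92 mm and grips with 3 to 60 N. Pads are 19 mm wide; open, the fingers measure 130 mm over their backs; the gripper's body (75 mm by 190 mm) begins 47 mm behind the grasp point.
Start: joints at [-0.103, 0.434, 0.025, 1.573, -0.012, 1.134, -0.075], TCP at [0.625, -0, 0.205] pointing down, gripper open.
Joint ranges: [-2.62, 2.62], [-0.44, 2.09], [-1.27, 1.32], [0.08, 2.57], [-1.32, 4.46], [0.12, 2], [-2.74, 2.74]. Speed limits (rad/s): [2.22, 2.22, 3.01, 3.01, 3.14, 3.14, 3.14].

INTERFACE

Orientations are given as a rotation vector (axis times angle).
In Python, from cell import arm, eyes, workorder gives the robot as it stands.
- The arm moves only by the shell command python3 -m inch 'ROWS' [FORCE]. ROWS is JSON, a list that holds one entry, the list of rows, each a list of 5 numbers: the closure, from 0 (fully open) to 1 (shut), then the shift along the tool's x, y, z in mm, then the turn about the tool's z in degrees. A call has 1 to 12 rows; each row shifts and turns the pose as measured when the row begins, along the tool's axes as they then stand; what a row does not reach is not made up. A row lasts 1/10 s, in which the tool goes at most 50 mm and 8.59 degrees, less where a joint would pass 70% of its speed; a pose out of reach is approached as far as the arm can. A call with a gripper value outside its range is refused whole. The fingers move at their own pace and stop on an object; FORCE is the grip in N (left out, the last holds). Time passes only in rows, so rows that do not move let the fingers close. It gives the time, the measured TCP pose, the force and the opening at its end, in the units of the state.
- arm.observe(): the state, without advancing time (a new reading comes with each control period).
- eyes.get_image(name): name is "scene" or "side" or "wrist"; returns a dict with "frame" (480x640x3 uint8, blue, green, red), "intrinsics" (3x3 intrinsics, pixels), "rvec" (rotation vector, rad) and "tvec" (3), from world to camera coordinates, as OpenCV has them; the wrist camera has in their place "T_tool_cam" (4x4, takes a point from camera to tool coordinates, whose origin is the TCP and whose axes are the flange's). Camera axes: x right, y down, z forward; pixel columns grow to the right and rows downward; lengths in m; the calibration is good to about 2 mm. A picture is of the moment at which its call begins: read the wrist's pose just before it. There is no depth.
- workorder.sign_off(): hands the job in, once; it reports no verdict.
The state is a dict: "clock": time; "joints": joint angles; "dq": joint speeds; "joint_efforts": joint torques, N m; "position": TCP position; "ee_rot": TCP orientation; "force": force on the tool from outside, world axes, zero at the start; "ft_torque": the same for the moment, N m; "width": opening from 0.0 (shut) to 1.0 (fully open).
Only numpy, scipy, OpenCV 4.12 (cv2) and the standard library are available. Lean on these libraries where they do the work, as an engineer would, in place of code of your own. Each camera call takes 0.05 s, during which the arm holds its last target.

TASK

Two mini pumpkins are already packed in the black tray that is let into the plywood packing deck; fill its three empty pockets with the three loose mini pumpkins that stand on the deck, one to a pocket and sitting level on the bottom. They bruise easily, so slide each one across the deck until it drops into its pocket and do not lift them. Leave the packed pumpkins where they are, and do not shove the big pumpkin (it fits no pocket), the seed jar or the brush about.

Things in the scene. Friction and masses are not known exactly. Their poses are not given: they have to be found in the camera images.
- deck: fixed plywood packing deck, 380 (x) by 760 (y) mm, top 45 mm above the bench; origin: centre of its underside, x away from the robot at yaw 0. A black tray (x -50 to 175, y -195 to 195 mm) lies flush in it, with staggered pockets: three rear at x 112, y 128, 0, -128 mm, two front at x 8, y 64, -64 mm, 28 mm of web between. A pumpkin whose centre passes an open pocket's edge falls in
- rear_left (a point): centre of the floor of the rear left (+y) pocket of the tray: a round dished pocket 14 mm deep with sloping walls, 100 mm across at the mouth and 74 mm at its floor, which is 31 mm above the bench. Axes as the deck's
- rear_mid (a point): centre of the floor of the rear middle pocket of the tray: a round dished pocket 14 mm deep with sloping walls, 100 mm across at the mouth and 74 mm at its floor, which is 31 mm above the bench. Axes as the deck's
- rear_right (a point): centre of the floor of the rear right (-y) pocket of the tray: a round dished pocket 14 mm deep with sloping walls, 100 mm across at the mouth and 74 mm at its floor, which is 31 mm above the bench. Axes as the deck's
- front_left (a point): centre of the floor of the front left (+y) pocket of the tray: a round dished pocket 14 mm deep with sloping walls, 100 mm across at the mouth and 74 mm at its floor, which is 31 mm above the bench. Axes as the deck's
- front_right (a point): centre of the floor of the front right (-y) pocket of the tray: a round dished pocket 14 mm deep with sloping walls, 100 mm across at the mouth and 74 mm at its floor, which is 31 mm above the bench. Axes as the deck's
- pumpkin1: a loose mini pumpkin standing on the plywood, 84 mm across (widest 22 mm up), ribbed, round, flat underneath (58 mm across), 44 mm tall, 52 mm with its stalk stub, 110 to 225 g; too wide to grip. Origin: centre of its underside; z up
- pumpkin2: a loose mini pumpkin standing on the plywood, 84 mm across (widest 22 mm up), ribbed, round, flat underneath (58 mm across), 44 mm tall, 52 mm with its stalk stub, 110 to 225 g; too wide to grip. Origin: centre of its underside; z up
- pumpkin3: a loose mini pumpkin standing on the plywood, 84 mm across (widest 22 mm up), ribbed, round, flat underneath (58 mm across), 44 mm tall, 52 mm with its stalk stub, 110 to 225 g; too wide to grip. Origin: centre of its underside; z up
- packed1: a mini pumpkin packed already in one of the three rear pockets, 84 mm across (widest 22 mm up), ribbed, round, flat underneath (58 mm across), 44 mm tall, 52 mm with its stalk stub, 110 to 225 g; too wide to grip. Origin: centre of its underside; z up. Leave it
- packed2: a mini pumpkin packed already in one of the three rear pockets, 84 mm across (widest 22 mm up), ribbed, round, flat underneath (58 mm across), 44 mm tall, 52 mm with its stalk stub, 110 to 225 g; too wide to grip. Origin: centre of its underside; z up. Leave it
- big_pumpkin: a pumpkin of the same shape but 110 mm across, 58 mm tall (68 mm with its stalk), standing on the plywood; too big for any pocket. Origin: centre of its underside. Leave it
- seed_jar: squat glass jar of seed with a brass lid, 74 mm across and 68 mm tall, standing on the plywood beside the tray. Origin: centre of its underside. Leave it
- brush: wooden bench brush lying on its bristles beside the tray, about 171 mm long, 42 mm wide and 52 mm tall: the head spans x from -36 to 76 mm in its own frame and the 20 mm thick handle x from -95 to -36 mm. Origin: on the plywood under its middle. Leave it
Things that resemble listed ones, but are neither listed nor needed, are in the scene too. What is shaped like the pumpkin2 but green is not meant.

How it is judged:
At the end, for the whole second after the job is handed in: Each of the five pockets holds one mini pumpkin, at rest, level to 0.2 rad, the centre of its underside within 12 mm of the centre of the pocket's floor; the big pumpkin, the seed jar and the brush are within 30 mm of where they stood (((distance between pumpkin1 and rear_left below 0.012 m and angle between pumpkin1's own z axis and vertical below 0.2 rad and linear speed of pumpkin1 below 0.02 m/s) or (distance between pumpkin2 and rear_left below 0.012 m and angle between pumpkin2's own z axis and vertical below 0.2 rad and linear speed of pumpkin2 below 0.02 m/s) or (distance between pumpkin3 and rear_left below 0.012 m and angle between pumpkin3's own z axis and vertical below 0.2 rad and linear speed of pumpkin3 below 0.02 m/s) or (distance between packed1 and rear_left below 0.012 m and angle between packed1's own z axis and vertical below 0.2 rad and linear speed of packed1 below 0.02 m/s) or (distance between packed2 and rear_left below 0.012 m and angle between packed2's own z axis and vertical below 0.2 rad and linear speed of packed2 below 0.02 m/s)) and ((distance between pumpkin1 and rear_mid below 0.012 m and angle between pumpkin1's own z axis and vertical below 0.2 rad and linear speed of pumpkin1 below 0.02 m/s) or (distance between pumpkin2 and rear_mid below 0.012 m and angle between pumpkin2's own z axis and vertical below 0.2 rad and linear speed of pumpkin2 below 0.02 m/s) or (distance between pumpkin3 and rear_mid below 0.012 m and angle between pumpkin3's own z axis and vertical below 0.2 rad and linear speed of pumpkin3 below 0.02 m/s) or (distance between packed1 and rear_mid below 0.012 m and angle between packed1's own z axis and vertical below 0.2 rad and linear speed of packed1 below 0.02 m/s) or (distance between packed2 and rear_mid below 0.012 m and angle between packed2's own z axis and vertical below 0.2 rad and linear speed of packed2 below 0.02 m/s)) and ((distance between pumpkin1 and rear_right below 0.012 m and angle between pumpkin1's own z axis and vertical below 0.2 rad and linear speed of pumpkin1 below 0.02 m/s) or (distance between pumpkin2 and rear_right below 0.012 m and angle between pumpkin2's own z axis and vertical below 0.2 rad and linear speed of pumpkin2 below 0.02 m/s) or (distance between pumpkin3 and rear_right below 0.012 m and angle between pumpkin3's own z axis and vertical below 0.2 rad and linear speed of pumpkin3 below 0.02 m/s) or (distance between packed1 and rear_right below 0.012 m and angle between packed1's own z axis and vertical below 0.2 rad and linear speed of packed1 below 0.02 m/s) or (distance between packed2 and rear_right below 0.012 m and angle between packed2's own z axis and vertical below 0.2 rad and linear speed of packed2 below 0.02 m/s)) and ((distance between pumpkin1 and front_left below 0.012 m and angle between pumpkin1's own z axis and vertical below 0.2 rad and linear speed of pumpkin1 below 0.02 m/s) or (distance between pumpkin2 and front_left below 0.012 m and angle between pumpkin2's own z axis and vertical below 0.2 rad and linear speed of pumpkin2 below 0.02 m/s) or (distance between pumpkin3 and front_left below 0.012 m and angle between pumpkin3's own z axis and vertical below 0.2 rad and linear speed of pumpkin3 below 0.02 m/s) or (distance between packed1 and front_left below 0.012 m and angle between packed1's own z axis and vertical below 0.2 rad and linear speed of packed1 below 0.02 m/s) or (distance between packed2 and front_left below 0.012 m and angle between packed2's own z axis and vertical below 0.2 rad and linear speed of packed2 below 0.02 m/s)) and ((distance between pumpkin1 and front_right below 0.012 m and angle between pumpkin1's own z axis and vertical below 0.2 rad and linear speed of pumpkin1 below 0.02 m/s) or (distance between pumpkin2 and front_right below 0.012 m and angle between pumpkin2's own z axis and vertical below 0.2 rad and linear speed of pumpkin2 below 0.02 m/s) or (distance between pumpkin3 and front_right below 0.012 m and angle between pumpkin3's own z axis and vertical below 0.2 rad and linear speed of pumpkin3 below 0.02 m/s) or (distance between packed1 and front_right below 0.012 m and angle between packed1's own z axis and vertical below 0.2 rad and linear speed of packed1 below 0.02 m/s) or (distance between packed2 and front_right below 0.012 m and angle between packed2's own z axis and vertical below 0.2 rad and linear speed of packed2 below 0.02 m/s)) and distance of each of seed_jar, brush, big_pumpkin from where it was at the start of the episode below 0.03 m); the robot touches nothing.
It fails at once if a loose mini pumpkin is lifted: its underside's centre rises more than 25 mm above the deck (height (world z) of any of pumpkin1, pumpkin2, pumpkin3 above 0.07 m).
It fails at once if a packed pumpkin is moved by more than 15 mm (distance of any of packed1, packed2 from where it was at the start of the episode above 0.015 m).
It fails at once if the big pumpkin, the seed jar or the brush is shoved more than 30 mm (distance of any of seed_jar, brush, big_pumpkin from where it was at the start of the episode above 0.03 m).
It also fails if it takes over 61 s, if anything falls off the work surface, if the arm or the gripper's body presses on something with over 40 N, if the wrist force passes 120 N, or if a joint passes its speed limit or range.

## Working session

There is one attempt and no reset: what is moved stays moved. The work goes in short steps, Python scripts to look and compute and a shell command to move; the robot and the scene stay as the last step left them, time stands still between calls to the robot, and variables do not carry over. Pictures are saved under pics/ and viewed, and the job is handed in when it is done.

```bash
ls; mkdir -p pics
cat > h.py <<'E'
import cv2,numpy as np
from cell import arm,eyes,workorder
def grab(n,fn):
    s=arm.observe(); d=eyes.get_image(n); cv2.imwrite('pics/'+fn,d['frame']); return s,d
def ray(d,u,v,z):
    R=cv2.Rodrigues(np.array(d['rvec'],float))[0]; t=np.array(d['tvec'],float).ravel(); K=np.array(d['intrinsics'])
    c=-R.T@t; r=R.T@np.linalg.inv(K)@np.array([u,v,1.]); return c+r*(z-c[2])/r[2]
def proj(d,P):
    return cv2.projectPoints(np.array(P,float).reshape(-1,3),np.array(d['rvec'],float),np.array(d['tvec'],float),np.array(d['intrinsics']),None)[0].reshape(-1,2)
E
python3 - <<'E'
from h import *
import pickle
o={}
for n in('scene','side','wrist'):
    s,d=grab(n,n+'0.png'); o[n]=d
pickle.dump(o,open('o.pkl','wb'))
s=arm.observe();print(s['clock'],s['position'],s['ee_rot'],s['width'])
for n in('scene','side'):
    d=o[n];R=cv2.Rodrigues(np.array(d['rvec'],float))[0];print(n,-R.T@np.array(d['tvec']).ravel())
E
```

```text
pics
0.15 [ 6.24573543e-01 -8.25922925e-05  2.04847893e-01] [-2.22104618e+00 -2.22074647e+00  1.48765461e-03] 0.9998433096444006
scene [ 1.09712744 -0.5314512   0.67171786]
side [-0.09482462  0.68915785  0.82621124]
```

View pics/scene0.png

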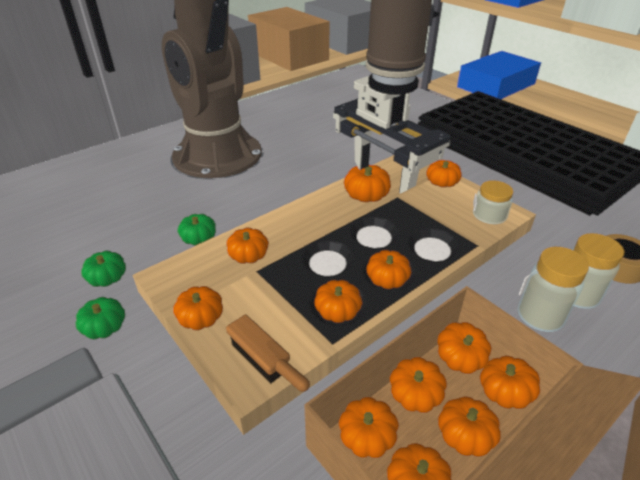

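View pics/side0.png

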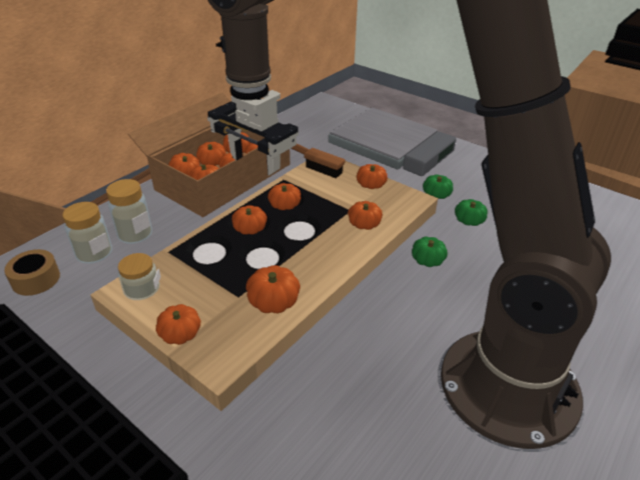

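View pics/wrist0.png

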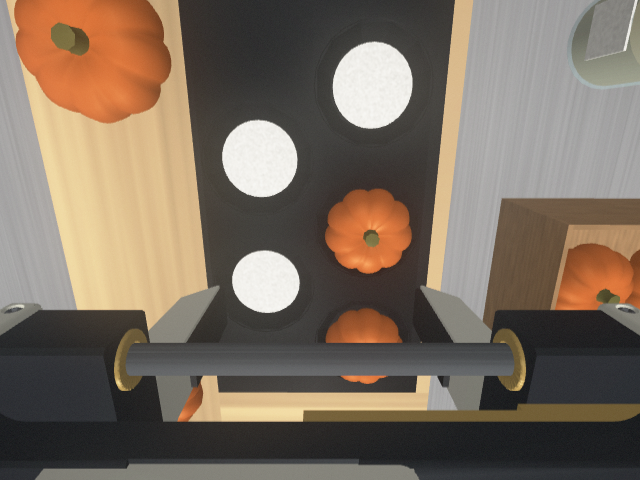

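The loose minis in scene are at (247,245), (198,307) and (444,173). Other things that could be taken for them:
- the big pumpkin at (367,183)
- the packed ones at (389,269) and (338,301)
- the box pumpkins, around (418,384)
- the green ones at (197,228), (103,268) and (100,318)

The empty pockets are front left (374,237), front right (328,263) and rear left (433,249).

```bash
cat >> h.py <<'E'
def blobs(d,white=False,mina=150):
    hsv=cv2.cvtColor(d['frame'],cv2.COLOR_BGR2HSV)
    if white: m=cv2.inRange(hsv,(0,0,170),(180,40,255))
    else: m=cv2.inRange(hsv,(2,190,70),(15,255,255))
    m=cv2.morphologyEx(m,cv2.MORPH_CLOSE,np.ones((7,7)))
    m=cv2.morphologyEx(m,cv2.MORPH_OPEN,np.ones((3,3)))
    c,_=cv2.findContours(m,cv2.RETR_EXTERNAL,cv2.CHAIN_APPROX_NONE); r=[]
    for k in c:
        a=cv2.contourArea(k)
        if a>mina:
            x,y,w,h=cv2.boundingRect(k); M=cv2.moments(k); r.append((M['m10']/M['m00'],M['m01']/M['m00'],w,h,a))
    return r
E
python3 - <<'E'
from h import *
import pickle
o=pickle.load(open('o.pkl','rb'))
for n in('scene','side'):
    d=o[n]
    for w in(True,False):
        for b in blobs(d,w):
            P=ray(d,b[0],b[1],0.031 if w else .045+.023)
            if 0.3<P[0]<1 and abs(P[1])<.6: print(n,'W' if w else 'O',np.round(b).astype(int),np.round(P[:2],4))
f=o['scene']['frame'];g=np.hstack([cv2.resize(f[140:340,150:350],(400,400)),cv2.resize(f[140:340,340:540],(400,400))])
cv2.imwrite('pics/crop0.png',g)
E
```

```text
scene W [327 263  35  24 631] [ 0.5662 -0.0754]
scene W [432 249  35  23 569] [0.6709 0.1176]
scene W [374 237  34  20 509] [0.5659 0.0531]
scene W [407 174  17  38 212] [0.4403 0.2929]
scene O [ 388  442  112   83 4420] [ 0.9122 -0.2643]
scene O [ 465  388  150  133 9482] [ 0.9268 -0.12  ]
scene O [ 198  307   48   43 1517] [ 0.5432 -0.3427]
scene O [ 337  301   48   43 1480] [ 0.6814 -0.1501]
scene O [ 388  269   45   39 1260] [ 0.6812 -0.026 ]
scene O [ 247  245   41   35 1040] [ 0.4586 -0.1902]
scene O [ 367  183   46   35 1216] [0.4484 0.144 ]
scene O [443 173  34  25 638] [0.5324 0.3139]
side W [262 258  31  20 440] [0.5654 0.0535]
side W [209 253  31  19 434] [0.6691 0.1187]
side W [299 231  29  18 368] [ 0.5645 -0.0742]
side O [ 178  324   43   38 1210] [0.5264 0.3199]
side O [ 272  289   53   46 1808] [0.4532 0.1396]
side O [249 219  35  29 736] [0.6518 0.0037]
side O [365 215  32  27 634] [ 0.4525 -0.1841]
side O [284 196  33  27 638] [ 0.6518 -0.1207]
side O [371 176  28  23 488] [ 0.5368 -0.3362]
side O [ 203  159   63   41 1287] [ 0.9417 -0.1113]
```

View pics/crop0.png

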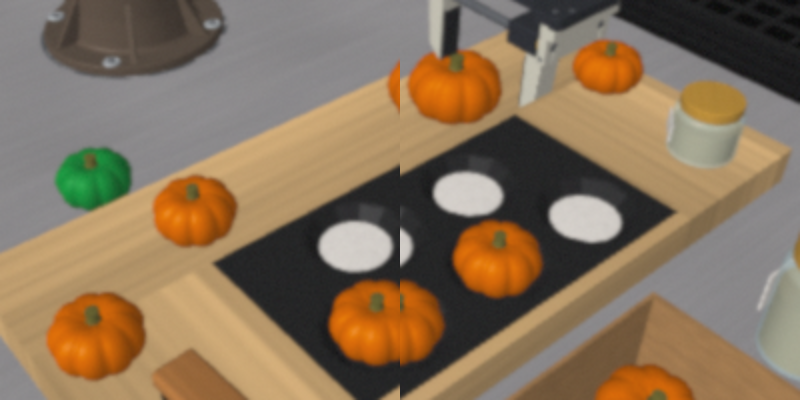

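Run:
```python
from h import *
import pickle
o=pickle.load(open('o.pkl','rb'))
d=o['scene']
print('jar lid',ray(d,496,190,.113),'side',ray(o['side'],137,266,.113))
for p in [(232,323),(258,316),(301,386),(305,374),(282,355),(232,343),(278,379)]: print(p,ray(d,*p,.045+.045)[:2])
for p in [(294,149),(342,158),(342,168),(307,156)]: print('side',p,ray(o['side'],*p,.09)[:2])
for n in('scene','side'):
  f=o[n]['frame'].copy()
  T={'RL':(.670,.1175,.031),'RM':(.67,-.0107,.031),'RR':(.67,-.1387,.031),'FL':(.5657,.0533,.031),'FR':(.5655,-.0747,.031)}
  P=[[x,y,.045] for x in(.3675,.7475) for y in(-.391,.369)]+list(T.values())+[[.456,-.187,.097],[.540,-.3395,.097],[.529,.317,.097]]
  for u,v in proj(o[n],P): cv2.drawMarker(f,(int(u),int(v)),(255,0,0),0,8)
  cv2.imwrite('pics/chk_%s.png'%n,f)
f=o['side']['frame'];a=[cv2.imread('pics/chk_scene.png')[140:440,130:550],cv2.imread('pics/chk_side.png')[120:420,80:460]]
cv2.imwrite('pics/chk.png',np.hstack(a))
```

```text
jar lid [0.68678376 0.28345231 0.113     ] side [0.67015631 0.29421602 0.113     ]
(232, 323) [ 0.62709359 -0.32350298]
(258, 316) [ 0.64104589 -0.28381155]
(301, 386) [ 0.78579799 -0.30903693]
(305, 374) [ 0.77398102 -0.29269392]
(282, 355) [ 0.72662909 -0.29866996]
(232, 343) [ 0.66077768 -0.34408102]
(278, 379) [ 0.75627889 -0.32716521]
side (294, 149) [ 0.76058965 -0.28471203]
side (342, 158) [ 0.63017502 -0.33043792]
side (342, 168) [ 0.59973676 -0.28962211]
side (307, 156) [ 0.70905016 -0.27851012]
```

View pics/chk.png

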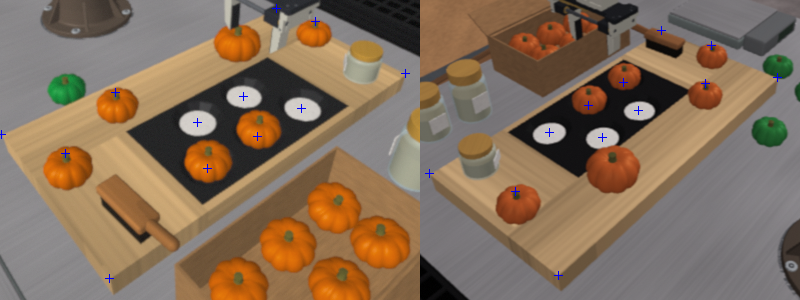

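```bash
python3 -m inch '[[[0.54,-45,-10,0,0],[0.54,-45,-10,0,0],[0.54,-45,-10,0,0],[0.54,-45,-10,0,0],[0.54,-45,-10,0,0],[0.54,-45,-10,0,0],[0.54,-45,-10,0,0],[0.54,-45,-10,0,0],[0.54,-45,-10,0,0],[0.54,0,0,0,5.5],[0.54,0,0,0,0]]]' 20
cat > where.py <<'E'
import sys
from h import *
# usage: tx ty tz : remaining shift in tool frame
s=arm.observe();R=cv2.Rodrigues(np.array(s['ee_rot'],float))[0];p=np.array(s['position'])
print('t',round(s['clock'],2),'p',np.round(p*1e3,1),'toolx',np.round(np.degrees(np.arctan2(R[1,0],R[0,0])),1),'w',round(s['width']*92,1),'F',np.round(s['force'],1))
if len(sys.argv)>3: print('shift mm',np.round(R.T@(np.array([float(a) for a in sys.argv[1:4]])-p*1e3),1))
E
python3 where.py 534 -404 55
```

```text
clock: 1.25
position: [0.5304, -0.418, 0.1993]
ee_rot: [-2.316, -2.112, 0.006]
force: [0.4, 1.7, -0.1]
width: 0.457
t 1.25 p [ 530.4 -418.   199.3] toolx 84.7 w 42.1 F [ 0.4  1.7 -0.1]
shift mm [ 14.    3.4 144.3]
```

```bash
python3 -m inch '[[[0.54,2,1,35,0],[0.54,2,1,35,0],[0.54,0,0,35,0],[0.54,0,0,25,0],[0.54,0,0,8,0],[0.54,0,0,0,0]]]' 
python3 where.py 534 -404 55
python3 - <<'E'
from h import *
grab('scene','s1.png');grab('side','d1.png')
a=[cv2.imread('pics/s1.png')[140:440,130:530],cv2.imread('pics/d1.png')[60:360,160:560]]
cv2.imwrite('pics/c1.png',np.hstack(a))
E
```

```text
clock: 1.85
position: [0.5349, -0.4094, 0.0578]
ee_rot: [-2.295, -2.136, 0.002]
force: [0.2, -0.4, 0.1]
width: 0.462
t 1.85 p [ 534.9 -409.4   57.8] toolx 85.9 w 42.5 F [ 0.2 -0.4  0.1]
shift mm [ 5.3 -1.2  2.9]
```

View pics/c1.png

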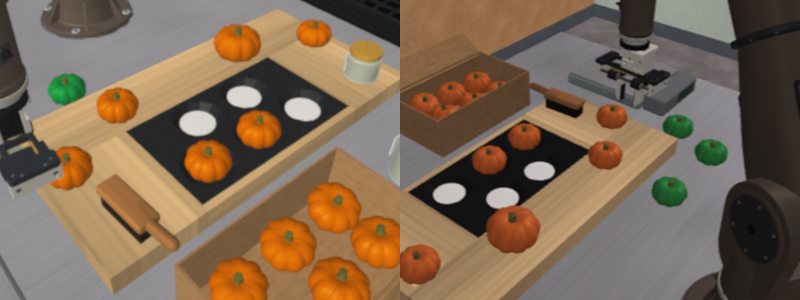

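```bash
python3 -m inch '[[[0.54,8,0,1,1],[0.54,12,0,1,0],[0.54,14,0,0,0],[0.54,14,0,0,0],[0.54,14,0,0,0],[0.54,14,0,0,0],[0.54,14,0,0,0],[0.54,14,0,0,0],[0.54,14,0,0,0],[0.54,14,0,0,0],[0.54,14,0,0,0],[0.54,10,0,0,0]]]' 
python3 where.py 561 -124.5 55
python3 - <<'E'
from h import *
s,d=grab('scene','s2.png')
for b in blobs(d):
    P=ray(d,b[0],b[1],.068)
    if 0.3<P[0]<.75: print(np.round(b).astype(int),np.round(P[:2],4))
E
```

```text
clock: 3.15
position: [0.554, -0.2428, 0.0631]
ee_rot: [2.314, 2.115, 0.003]
force: [0.9, -0.7, 0.9]
width: 0.459
t 3.15 p [ 554.  -242.8   63.1] toolx 84.9 w 42.2 F [ 0.9 -0.7  0.9]
shift mm [118.5  -3.7   7.8]
[ 337  301   48   43 1486] [ 0.6815 -0.1501]
[271 288  41  24 474] [ 0.5835 -0.2206]
[ 388  269   45   39 1260] [ 0.6813 -0.026 ]
[ 367  183   46   36 1249] [0.447  0.1451]
[443 173  34  25 643] [0.5321 0.314 ]
```

View pics/s2.png

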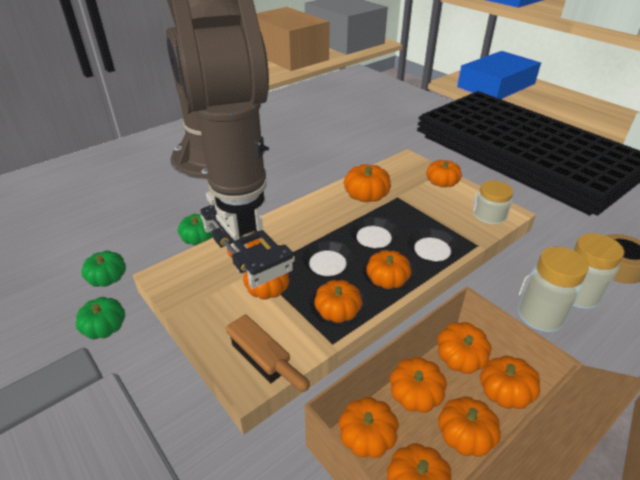

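```bash
python3 -m inch '[[[0.54,10,-1,4,0],[0.54,10,-1,3,0],[0.54,12,0,1,0],[0.54,12,0,1,0],[0.54,12,0,1,0],[0.54,12,0,1,0],[0.54,10,0,1,0],[0.54,10,0,0,0],[0.54,8,0,0,0],[0.54,5,0,0,0]]]' 
python3 where.py 561 -124.5 55
python3 - <<'E'
from h import *
grab('scene','s3.png');grab('side','d3.png')
a=[cv2.imread('pics/s3.png')[140:440,130:530],cv2.imread('pics/d3.png')[60:360,160:560]]
cv2.imwrite('pics/c3.png',np.hstack(a))
E
```

```text
clock: 4.2
position: [0.5724, -0.1608, 0.0637]
ee_rot: [2.304, 2.069, 0.008]
force: [-0.3, -1.4, 3.1]
width: 0.463
t 4.2 p [ 572.4 -160.8   63.7] toolx 83.8 w 42.6 F [-0.3 -1.4  3.1]
shift mm [ 35.  -15.6   7.2]
```

View pics/c3.png

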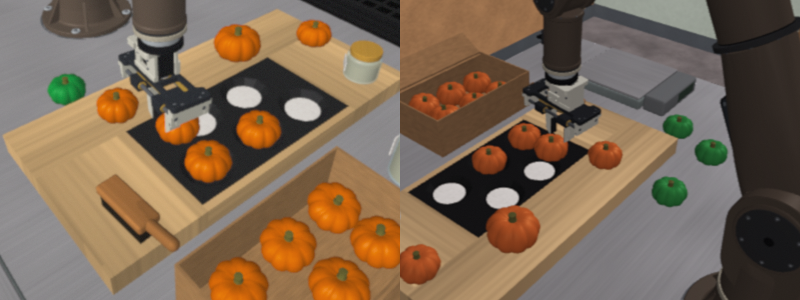

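Run:
```python
from h import *
s=arm.observe();R=cv2.Rodrigues(np.array(s['ee_rot'],float))[0];print(R.round(3));print(np.round(s['joints'],3),np.round(s['dq'],3),np.round(s['ft_torque'],2))
s,d=grab('scene','s4.png')
for n in('scene','side'):
  d=eyes.get_image(n)
  for b in blobs(d):
    P=ray(d,b[0],b[1],.068)
    if 0.3<P[0]<.75: print(n,np.round(b).astype(int),np.round(P[:2],4))
s=arm.observe();print(s['position'],s['force'],s['ee_rot'])
```

```text
[[ 0.106  0.994  0.034]
 [ 0.994 -0.105 -0.03 ]
 [-0.026  0.037 -0.999]]
[ 0.071  0.514  0.135  1.852 -0.064  0.741  0.128] [ 0.011  0.003  0.003 -0.001 -0.003  0.002  0.014] [ 0.07  0.08 -0.01]
scene [ 329  292   76   68 2165] [ 0.6558 -0.148 ]
scene [ 388  269   44   39 1260] [ 0.6813 -0.026 ]
scene [ 247  245   41   35 1043] [ 0.4587 -0.1903]
scene [ 367  183   46   36 1250] [0.4469 0.1452]
scene [443 173  34  25 643] [0.5321 0.314 ]
side [ 178  324   43   39 1210] [0.5263 0.32  ]
side [ 272  289   53   46 1810] [0.4532 0.1396]
side [249 219  35  29 736] [0.6517 0.0037]
side [365 215  32  27 634] [ 0.4526 -0.1842]
side [ 298  202   60   38 1300] [ 0.6103 -0.1231]
[ 0.5721257  -0.16098639  0.0633672 ] [-0.14913676  0.39738203  0.99589964] [2.30408036 2.06949094 0.00765707]
```

Run:
```python
from h import *
d=eyes.get_image('side');cv2.imwrite('pics/d5.png',d['frame'])
f=cv2.resize(d['frame'][140:260,220:380],None,fx=4,fy=4,interpolation=2);
P=proj(d,[[.5655,-.0747,.031],[.5655-.05,-.0747,.045],[.5655+.05,-.0747,.045],[.5655,-.0247,.045],[.5655,-.1247,.045]])
for u,v in P: cv2.drawMarker(f,(int((u-220)*4),int((v-140)*4)),(255,0,0),0,14)
cv2.imwrite('pics/d5c.png',f);print(ray(d,310,207,.068))
```

```text
[ 0.57301839 -0.1256947   0.068     ]
```

View pics/d5c.png

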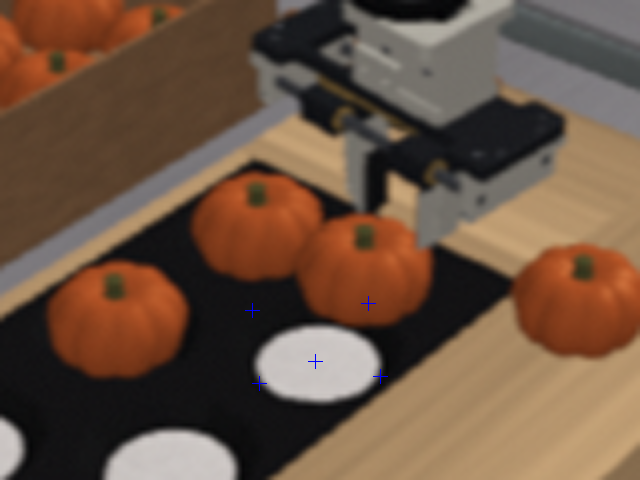

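```bash
python3 -m inch '[[[0.54,-10,0,0,0],[0.54,-4,-4,6,1],[0.54,0,-4,5,0],[0.54,0,-3,3,0],[0.54,0,0,0,0]]]'
python3 where.py 569 -165 54
```

```text
clock: 5.0
position: [0.5572, -0.1769, 0.0467]
ee_rot: [2.328, 2.045, 0.005]
force: [0.4, -0.5, 0.1]
width: 0.462
t 5.0 p [ 557.2 -176.9   46.7] toolx 82.6 w 42.5 F [ 0.4 -0.5  0.1]
shift mm [13.1 10.4 -7.3]
```

```bash
python3 -m inch '[[[0.54,0,8,-6,-8],[0.54,0,6,-1,-3],[0.54,0,2,0,0],[0.54,0,0,0,0]]]'
python3 where.py 573 -170 54
```

```text
clock: 5.4
position: [0.5721, -0.1766, 0.0535]
ee_rot: [2.116, 2.267, -0.003]
force: [0.4, 0.0, -0.3]
width: 0.462
t 5.4 p [ 572.1 -176.6   53.5] toolx 93.9 w 42.5 F [ 0.4  0.  -0.3]
shift mm [ 6.5  1.4 -0.6]
```

Push toward FR centre in small rows.

```bash
python3 -m inch '[[[0.54,8,0,0,0],[0.54,8,0,0,0],[0.54,8,0,0,0],[0.54,8,0,0,0],[0.54,8,0,0,0],[0.54,0,0,0,0]]]'
python3 where.py 569 -124.5 54
python3 - <<'E'
from h import *
d=eyes.get_image('side');cv2.imwrite('pics/d6.png',d['frame'])
f=cv2.resize(d['frame'][140:260,220:380],None,fx=4,fy=4,interpolation=2);
cv2.imwrite('pics/d6c.png',f)
E
```

```text
clock: 6.0
position: [0.5683, -0.1317, 0.0519]
ee_rot: [2.119, 2.265, -0.003]
force: [-1.2, 0.3, 0.3]
width: 0.46
t 6.0 p [ 568.3 -131.7   51.9] toolx 93.8 w 42.3 F [-1.2  0.3  0.3]
shift mm [ 7.   1.3 -2.3]
```

View pics/d6c.png

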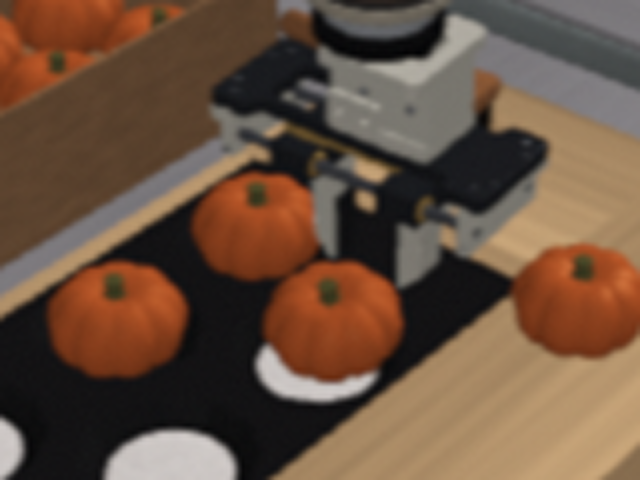

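```bash
python3 -m inch '[[[0.54,6,0,-2,0],[0.54,6,0,0,0],[0.54,4,0,0,0],[0.54,0,0,0,0]]]'
python3 where.py 569 -124.5 54
python3 - <<'E'
from h import *
d=eyes.get_image('side');cv2.imwrite('pics/d7.png',d['frame'])
f=cv2.resize(d['frame'][140:260,220:380],None,fx=4,fy=4,interpolation=2);
cv2.imwrite('pics/d7c.png',f)
E
```

```text
clock: 6.45
position: [0.5669, -0.1155, 0.0535]
ee_rot: [2.121, 2.264, -0.004]
force: [-0.9, -0.0, 0.0]
width: 0.463
t 6.45 p [ 566.9 -115.5   53.5] toolx 93.7 w 42.6 F [-0.9 -0.   0. ]
shift mm [-9.2  1.5 -0.1]
```

View pics/d7c.png

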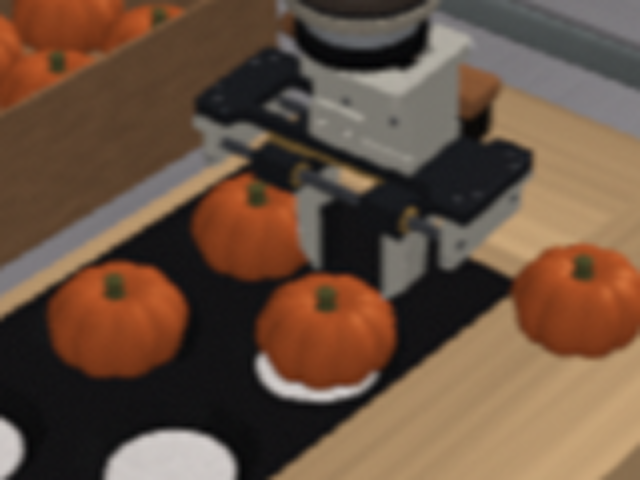

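```bash
python3 -m inch '[[[0.54,-15,0,0,0],[0.54,-15,0,-5,0],[0.54,0,0,-35,0],[0.54,0,0,-35,0],[0.54,-30,-30,0,2],[0.54,-40,-35,0,2],[0.54,-35,-35,0,0],[0.54,0,0,0,0]]]'
python3 where.py 456 -254 55
python3 - <<'E'
from h import *
for n in('scene','side'):
  s,d=grab(n,n+'8.png')
  for b in blobs(d):
    P=ray(d,b[0],b[1],.054);
    if 0.3<P[0]<.75: print(n,np.round(b).astype(int),np.round(P[:2],4))
  print(proj(d,[[.5655,-.0747,.083]]))
f=cv2.resize(d['frame'][140:260,220:380],None,fx=4,fy=4,interpolation=2);
cv2.imwrite('pics/d8c.png',f)
E
```

```text
clock: 7.3
position: [0.4664, -0.269, 0.1363]
ee_rot: [2.205, 2.172, -0.005]
force: [0.9, -0.1, 0.5]
width: 0.46
t 7.3 p [ 466.4 -269.   136.3] toolx 89.1 w 42.3 F [ 0.9 -0.1  0.5]
shift mm [ 17.6 -13.1  80.3]
scene [ 337  301   48   43 1491] [ 0.6717 -0.1411]
scene [ 388  269   44   39 1262] [ 0.6717 -0.0141]
scene [ 324  256   43   36 1114] [ 0.5666 -0.0848]
scene [ 247  245   41   35 1040] [ 0.4438 -0.1824]
scene [ 367  183   46   36 1252] [0.4319 0.1609]
scene [443 173  34  25 642] [0.519  0.3336]
[[327.43662653 242.32334127]]
side [ 178  324   43   38 1210] [0.5378 0.313 ]
side [ 272  289   53   46 1811] [0.4634 0.1294]
side [249 219  35  28 732] [ 0.6654 -0.0087]
side [365 215  32  27 636] [ 0.4627 -0.2002]
side [ 293  210   51   53 1404] [ 0.6103 -0.1064]
[[298.64759719 212.81554609]]
```

View pics/d8c.png

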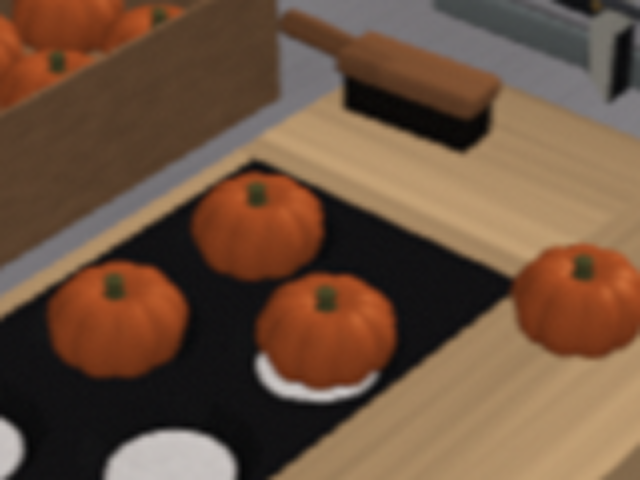

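View pics/scene8.png

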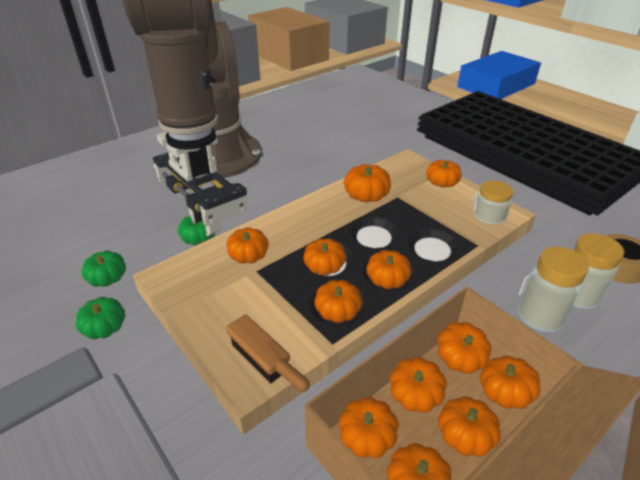

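```bash
cat >> h.py <<'E'
def stalks(d):
    hsv=cv2.cvtColor(d['frame'],cv2.COLOR_BGR2HSV)
    m=cv2.inRange(hsv,(16,90,20),(45,255,140))
    c,_=cv2.findContours(m,cv2.RETR_EXTERNAL,cv2.CHAIN_APPROX_NONE); r=[]
    for k in c:
        M=cv2.moments(k)
        if 8<M['m00']<120: r.append((M['m10']/M['m00'],M['m01']/M['m00']))
    return r
def tri(d1,p1,d2,p2):
    Ps=[]
    for d in(d1,d2):
        R=cv2.Rodrigues(np.array(d['rvec'],float))[0];Ps.append(np.array(d['intrinsics'])@np.hstack([R,np.array(d['tvec'],float).reshape(3,1)]))
    X=cv2.triangulatePoints(Ps[0],Ps[1],np.array(p1,float).reshape(2,1),np.array(p2,float).reshape(2,1)).ravel();return X[:3]/X[3]
def look():
    a=eyes.get_image('scene');b=eyes.get_image('side');out=[]
    for p in stalks(a):
        for q in stalks(b):
            X=tri(a,p,b,q); e=max(np.hypot(*(proj(a,X)[0]-p)),np.hypot(*(proj(b,X)[0]-q)))
            if e<2.5 and .06<X[2]<.13 and .3<X[0]<.76: out.append(X); print('stalk',np.round(X*1e3,1),'err',round(e,2),np.round(p),np.round(q))
    return a,b
E
python3 -c "
from h import *
look()"
```

```text
stalk [ 669.6 -139.4   75.2] err 0.13 [338. 291.] [284. 188.]
stalk [668.7 -11.4  74.2] err 0.15 [389. 260.] [248. 212.]
stalk [564.3 -81.9  74.8] err 0.31 [324. 247.] [301. 214.]
stalk [ 455.1 -188.2   89. ] err 0.06 [246. 236.] [365. 206.]
stalk [450.4 141.  103.3] err 0.07 [368. 171.] [272. 277.]
stalk [529.1 317.8  89.5] err 0.19 [445. 164.] [176. 315.]
```

```bash
python3 -m inch '[[[0.54,8,-7,25,0],[0.54,2,-4,25,0],[0.54,2,-1,20,0],[0.54,0,0,6,0],[0.54,0,0,0,0]]]'
python3 where.py 455 -254 55
```

```text
clock: 8.0
position: [0.4698, -0.2469, 0.0574]
ee_rot: [2.18, 2.195, 0.007]
force: [0.1, 0.2, 0.3]
width: 0.461
t 8.0 p [ 469.8 -246.9   57.4] toolx 90.3 w 42.4 F [0.1 0.2 0.3]
shift mm [ -6.9 -14.9   2. ]
```

```bash
python3 -m inch '[[[0.54,0,-7,1,0],[0.54,0,-6,0,0],[0.54,0,-2,0,0],[0.54,8,0,0,0],[0.54,12,0,0,0],[0.54,12,0,0,0],[0.54,12,0,0,0],[0.54,12,0,0,0],[0.54,12,0,0,0]]]'
python3 where.py 455 -51 55
```

```text
clock: 8.9
position: [0.4567, -0.1752, 0.0574]
ee_rot: [2.176, 2.19, 0.012]
force: [0.9, -0.4, 0.7]
width: 0.459
t 8.9 p [ 456.7 -175.2   57.4] toolx 90.3 w 42.2 F [ 0.9 -0.4  0.7]
shift mm [124.2  -0.9  -1.8]
```

```bash
python3 -m inch '[[[0.54,12,0,1,0],[0.54,12,0,1,0],[0.54,12,0,1,0],[0.54,12,0,1,0],[0.54,12,0,1,0],[0.54,12,0,1,0],[0.54,12,0,1,0],[0.54,12,0,1,0],[0.54,8,0,0,0]]]'
python3 where.py 455 -51 55
python3 -c "
from h import *
look()"
```

```text
clock: 9.8
position: [0.455, -0.0594, 0.0444]
ee_rot: [2.172, 2.196, 0.011]
force: [0.1, -1.1, 0.6]
width: 0.46
t 9.8 p [455.  -59.4  44.4] toolx 90.6 w 42.3 F [ 0.1 -1.1  0.6]
shift mm [  8.1   0.6 -10.8]
stalk [ 669.8 -139.3   75.2] err 0.24 [338. 291.] [284. 188.]
stalk [668.7 -11.5  74.5] err 0.29 [389. 259.] [248. 211.]
stalk [564.2 -82.3  75.2] err 0.41 [324. 247.] [301. 214.]
stalk [430.9   8.7 114.8] err 2.18 [315. 183.] [320. 244.]
stalk [450.5 141.1 103.6] err 0.06 [368. 171.] [272. 277.]
stalk [529.2 317.9  89.6] err 0.18 [445. 164.] [176. 315.]
```

```bash
python3 -m inch '[[[0.54,-15,0,-9,0],[0.54,-25,-10,-2,0],[0.54,0,-25,-2,0],[0.54,0,-20,0,0],[0.54,0,0,0,8.5],[0.54,0,0,0,8.5],[0.54,0,0,0,8.5],[0.54,0,0,0,8.5],[0.54,0,0,0,8.5],[0.54,0,0,0,8.5],[0.54,0,0,0,8.5],[0.54,0,0,0,0]]]'
python3 where.py 397 -48 57
python3 -c "
from h import *
look()"
```

```text
clock: 11.1
position: [0.3955, -0.1048, 0.0568]
ee_rot: [2.992, 0.807, 0.049]
force: [-0.8, -0.2, 0.3]
width: 0.461
t 11.1 p [ 395.5 -104.8   56.8] toolx 30.2 w 42.4 F [-0.8 -0.2  0.3]
shift mm [ 29.9 -48.3  -2. ]
stalk [ 669.8 -139.3   75.2] err 0.24 [338. 291.] [284. 188.]
stalk [668.8 -11.7  74.4] err 0.21 [389. 260.] [248. 211.]
stalk [564.2 -81.9  74.8] err 0.29 [324. 247.] [301. 214.]
stalk [452.  -12.4  89.3] err 0.15 [315. 201.] [320. 244.]
stalk [450.6 140.9 103.4] err 0.03 [368. 171.] [272. 277.]
stalk [529.2 317.9  89.6] err 0.18 [445. 164.] [176. 315.]
```

```bash
python3 -m inch '[[[0.54,6,-12,0,0],[0.54,8,-15,0,0],[0.54,8,-15,0,0],[0.54,3,-8,0,0],[0.54,0,0,0,0]]]'
python3 where.py 522 28.3 56
```

```text
clock: 11.7
position: [0.3912, -0.0486, 0.0549]
ee_rot: [2.981, 0.842, 0.048]
force: [0.2, 0.7, 0.5]
width: 0.458
t 11.7 p [391.2 -48.6  54.9] toolx 31.6 w 42.1 F [0.2 0.7 0.5]
shift mm [151.7   2.8   1.9]
```

```bash
python3 -m inch '[[[0.54,10,0,0,1],[0.54,12,0,0,0],[0.54,12,0,0,0],[0.54,12,0,0,0],[0.54,12,0,0,0],[0.54,12,0,0,0]]]'
python3 where.py 522 28.3 56
```

```text
clock: 12.3
position: [0.4564, -0.0125, 0.0564]
ee_rot: [2.989, 0.813, 0.049]
force: [-0.7, -0.4, 0.2]
width: 0.46
t 12.3 p [456.4 -12.5  56.4] toolx 30.4 w 42.3 F [-0.7 -0.4  0.2]
shift mm [77.2 -2.   1.8]
```

```bash
python3 -m inch '[[[0.54,12,0,0,0],[0.54,12,-1,0,0],[0.54,12,-1,0,0],[0.54,12,0,0,0],[0.54,8,0,0,0],[0.54,4,0,0,0]]]'
python3 where.py 522 28.3 56
python3 - <<'E'
from h import *
a,b=look()
cv2.imwrite('pics/s9.png',np.hstack([a['frame'][140:340,240:540],b['frame'][150:350,150:450]]))
E
```

```text
clock: 12.9
position: [0.5131, 0.0237, 0.0574]
ee_rot: [2.988, 0.815, 0.05]
force: [0.6, -0.9, -0.2]
width: 0.46
t 12.9 p [513.1  23.7  57.4] toolx 30.6 w 42.3 F [ 0.6 -0.9 -0.2]
shift mm [10.   0.5  1.6]
stalk [668.7 -11.4  74.2] err 0.15 [389. 260.] [248. 212.]
stalk [567.  -89.4  81.5] err 2.4 [324. 247.] [304. 210.]
stalk [529.2 317.8  89.5] err 0.15 [445. 164.] [176. 315.]
```

View pics/s9.png

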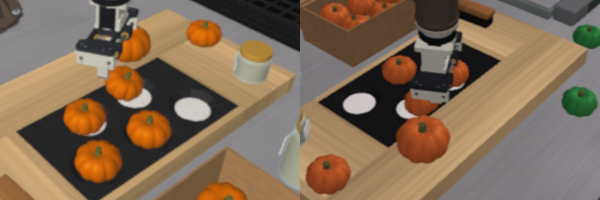

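```bash
python3 -m inch '[[[0.54,7,0,2,0],[0.54,7,0,1,0],[0.54,6,0,1,0],[0.54,5,0,0,0],[0.54,0,0,0,0]]]'
python3 where.py 536 36.3 54
python3 - <<'E'
from h import *
a,b=look()
cv2.imwrite('pics/s10.png',np.hstack([a['frame'][140:340,240:540],b['frame'][150:350,150:450]]))
E
```

```text
clock: 13.5
position: [0.5355, 0.0364, 0.0534]
ee_rot: [2.989, 0.813, 0.049]
force: [1.0, 0.1, 0.4]
width: 0.462
t 13.5 p [535.5  36.4  53.4] toolx 30.5 w 42.5 F [1.  0.1 0.4]
shift mm [ 0.4  0.3 -0.6]
stalk [668.8 -11.7  74.3] err 0.23 [389. 260.] [248. 211.]
stalk [564.2 -82.   74.8] err 0.38 [324. 247.] [301. 214.]
stalk [485.3 110.5  60.5] err 1.8 [369. 198.] [272. 277.]
stalk [529.1 317.9  89.7] err 0.14 [445. 164.] [176. 315.]
```

View pics/s10.png

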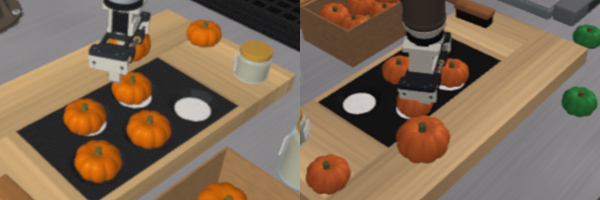

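```bash
python3 -m inch '[[[0.54,-20,0,0,0],[0.54,-25,0,0,0],[0.54,-10,0,-30,0],[0.54,0,0,-40,0],[0.54,-30,0,-25,0],[0.54,0,0,0,0]]]'
python3 where.py
python3 - <<'E'
from h import *
a,b=look()
E
```

```text
clock: 14.2
position: [0.4525, -0.0068, 0.1486]
ee_rot: [2.99, 0.811, 0.041]
force: [0.0, -0.3, 0.1]
width: 0.461
t 14.2 p [452.5  -6.8 148.6] toolx 30.4 w 42.4 F [ 0.  -0.3  0.1]
stalk [ 669.8 -139.4   75.2] err 0.2 [338. 291.] [284. 188.]
stalk [668.7 -11.4  74.2] err 0.17 [389. 260.] [248. 212.]
stalk [559.   50.4  75.2] err 0.1 [372. 219.] [264. 243.]
stalk [450.5 141.  103.6] err 0.03 [368. 171.] [272. 277.]
stalk [529.2 317.8  89.5] err 0.12 [445. 164.] [176. 315.]
```

```bash
python3 -m inch '[[[0.54,0,0,0,-8.5],[0.54,0,0,0,-8.5],[0.54,0,0,0,-8.5],[0.54,0,0,0,-8.5],[0.54,0,0,0,-8.5],[0.54,0,0,0,-8.5],[0.54,0,0,0,-8.5],[0.54,0,0,0,-8.5],[0.54,0,0,0,-8.5],[0.54,0,0,0,-8.5],[0.54,0,0,0,-8.5],[0.54,0,0,0,-1]]]'
python3 where.py 487 378 150
```

```text
clock: 15.5
position: [0.4542, 0.0002, 0.1339]
ee_rot: [1.399, 2.774, -0.036]
force: [0.3, 0.9, 0.6]
width: 0.458
t 15.5 p [4.542e+02 2.000e-01 1.339e+02] toolx 126.5 w 42.1 F [0.3 0.9 0.6]
shift mm [283.4 250.8 -29. ]
```

```bash
python3 -m inch '[[[0.54,15,14,-20,0],[0.54,32,28,-5,0],[0.54,32,28,0,0],[0.54,32,28,0,0],[0.54,32,28,0,0],[0.54,32,28,0,0],[0.54,32,28,0,0],[0.54,32,28,0,0],[0.54,24,20,0,0],[0.54,0,0,0,1.5],[0.54,0,0,0,0]]]'
python3 where.py 487 378 56
```

```text
clock: 16.6
position: [0.4877, 0.3647, 0.1354]
ee_rot: [1.503, 2.73, -0.046]
force: [-0.1, -0.4, 0.8]
width: 0.462
t 16.6 p [487.7 364.7 135.4] toolx 122.4 w 42.5 F [-0.1 -0.4  0.8]
shift mm [14.5  7.7 78.8]
```

```bash
python3 -m inch '[[[0.54,10,5,10,-2],[0.54,5,3,25,-1],[0.54,0,0,25,0],[0.54,0,0,16,0],[0.54,0,0,0,0]]]'
python3 where.py 489 374 56
```

```text
clock: 17.1
position: [0.4866, 0.3764, 0.053]
ee_rot: [1.431, 2.77, -0.051]
force: [0.1, -1.1, -0.1]
width: 0.459
t 17.1 p [486.6 376.4  53. ] toolx 125.4 w 42.3 F [ 0.1 -1.1 -0.1]
shift mm [-3.4  0.5 -2.9]
```

```bash
python3 -m inch '[[[0.54,-10,0,-1,0],[0.54,-12,0,0,0],[0.54,-12,0,0,0],[0.54,-12,0,0,0],[0.54,-12,0,0,0],[0.54,-12,0,0,0],[0.54,-12,0,0,0],[0.54,-12,0,0,0]]]'
python3 where.py 641 159 56
python3 -c "
from h import *
look()"
```

```text
clock: 17.9
position: [0.5474, 0.2936, 0.0612]
ee_rot: [1.431, 2.768, -0.043]
force: [-0.4, 1.7, 0.3]
width: 0.458
t 17.9 p [547.4 293.6  61.2] toolx 125.3 w 42.2 F [-0.4  1.7  0.3]
shift mm [-163.7   -1.4   11. ]
stalk [ 669.7 -139.3   75.3] err 0.18 [338. 291.] [284. 188.]
stalk [668.8 -11.7  74.9] err 0.17 [389. 259.] [248. 211.]
stalk [564.2 -82.   74.8] err 0.23 [324. 247.] [301. 214.]
stalk [558.9  50.6  75.4] err 0.12 [372. 219.] [264. 243.]
stalk [450.6 141.  103.5] err 0.03 [368. 171.] [272. 277.]
```

```bash
python3 -m inch '[[[0.54,-12,0,3,0],[0.54,-12,0,3,0],[0.54,-12,0,2,0],[0.54,-12,0,1,0],[0.54,-12,0,1,0],[0.54,-12,0,1,0],[0.54,-12,0,1,0],[0.54,-8,0,0,0]]]'
python3 where.py 641 159 56
python3 - <<'E'
from h import *
a,b=look()
cv2.imwrite('pics/s11.png',np.hstack([a['frame'][140:340,240:540],b['frame'][150:350,80:380]]))
E
```

```text
clock: 18.8
position: [0.6032, 0.2338, 0.0609]
ee_rot: [1.414, 2.781, -0.007]
force: [-1.2, 1.1, 3.2]
width: 0.46
t 18.8 p [603.2 233.8  60.9] toolx 126.1 w 42.3 F [-1.2  1.1  3.2]
shift mm [-82.6 -13.6   6.6]
stalk [ 669.7 -139.4   75.2] err 0.14 [338. 291.] [284. 188.]
stalk [668.6 -11.5  74.6] err 0.21 [389. 259.] [248. 211.]
stalk [564.2 -81.9  74.8] err 0.29 [324. 247.] [301. 214.]
stalk [558.9  51.   75.2] err 0.02 [372. 219.] [264. 243.]
stalk [450.7 141.  103.4] err 0.09 [368. 171.] [272. 277.]
```

View pics/s11.png

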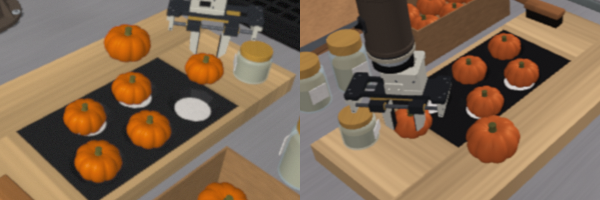

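```bash
python3 -m inch '[[[0.54,14,0,0,0],[0.54,8,0,0,0],[0.54,0,0,3,8],[0.54,0,0,0,0]]]'
python3 where.py 600 244 55
python3 - <<'E'
from h import *
a,b=look()
cv2.imwrite('pics/s12.png',np.hstack([a['frame'][140:340,240:540],b['frame'][150:350,80:380]]))
print(stalks(a),stalks(b))
E
```

```text
clock: 19.3
position: [0.5865, 0.254, 0.0553]
ee_rot: [1.608, 2.675, -0.009]
force: [0.0, -0.4, -0.3]
width: 0.462
t 19.3 p [586.5 254.   55.3] toolx 118.0 w 42.5 F [ 0.  -0.4 -0.3]
shift mm [-15.2   7.2   0.6]
stalk [ 669.7 -139.5   75.2] err 0.15 [338. 291.] [284. 188.]
stalk [668.7 -11.6  74.5] err 0.24 [389. 259.] [248. 211.]
stalk [564.2 -81.9  74.8] err 0.27 [324. 247.] [301. 214.]
stalk [558.8  50.6  75.5] err 0.13 [372. 219.] [264. 243.]
stalk [450.4 140.9 103.4] err 0.01 [368. 171.] [272. 277.]
[(631.074074074074, 476.24074074074065), (485.4632768361582, 474.24858757062145), (510.07936507936506, 470.94003527336855), (422.4126984126984, 466.66810966810965), (633.7407407407406, 462.1018518518518), (633.7647058823529, 444.3529411764706), (506.52, 435.4133333333333), (529.524109014675, 436.52201257861634), (636.2222222222222, 429.5238095238095), (593.8429118773946, 432.84291187739456), (581.5, 430.48333333333335), (603.1438356164383, 423.30593607305934), (367.82095238095235, 418.16952380952375), (604.7179487179487, 413.5042735042735), (471.88669950738915, 414.22331691297205), (6
[... 1058 characters left out ...]
, (371.8870056497175, 218.63841807909603), (445.60233918128654, 199.39181286549706), (367.6969696969697, 170.81060606060603), (448.96296296296293, 154.0), (472.325, 150.30277777777778), (606.4444444444445, 137.61111111111111)] [(272.06410256410254, 276.86538461538464), (198.01388888888889, 271.1944444444444), (135.07116104868913, 274.9438202247191), (159.33333333333331, 266.2692307692308), (158.65420560747663, 259.1588785046729), (430.6296296296296, 242.97222222222223), (264.1333333333333, 242.825), (301.2608695652174, 214.40579710144925), (248.36, 211.45333333333332), (283.85185185185185, 187.88888888888889), (203.16666666666666, 166.75925925925924), (183.7450980392157, 158.15686274509804)]
```

View pics/s12.png

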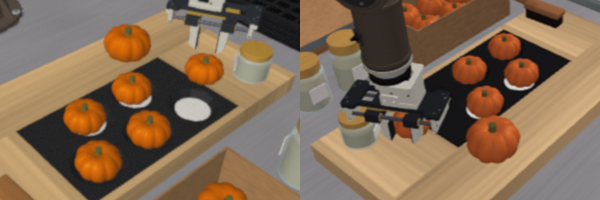

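Run:
```python
from h import *
a=eyes.get_image('scene'); P=ray(a,445.6,199.4,.0895);print(P)
D=np.array([.670,.1175])-P[:2];L=np.hypot(*D);u=D/L;print('dist',L,'ang of toolx',np.degrees(np.arctan2(-u[1],-u[0])), 'tcp start',P[:2]-.06*u,'tcp edge',np.array([.67,.1175])-.05*u,'end',np.array([.67,.1175])-.034*u)
```

```text
[0.62265641 0.20490481 0.0895    ]
dist 0.09940330175191009 ang of toolx 118.44258175302875 tcp start [0.59407974 0.2576625 ] tcp edge [0.64618611 0.16146474] end [0.65380655 0.14739602]
```

```bash
python3 -m inch '[[[0.54,2,5,0,0],[0.54,0,4,0,0],[0.54,-8,0,0,0],[0.54,-9,0,0,0],[0.54,-9,0,0,0],[0.54,-9,0,0,0],[0.54,-9,0,0,0],[0.54,0,0,0,0]]]'
python3 where.py 654 147.5 54
python3 - <<'E'
from h import *
a=eyes.get_image('scene');cv2.imwrite('pics/s13.png',a['frame'][140:340,300:600])
E
```

```text
clock: 20.25
position: [0.619, 0.2158, 0.0572]
ee_rot: [1.596, 2.68, -0.009]
force: [0.6, 0.3, 0.0]
width: 0.457
t 20.25 p [619.  215.8  57.2] toolx 118.4 w 42.0 F [0.6 0.3 0. ]
shift mm [-76.6  -1.8   4.9]
```

View pics/s13.png

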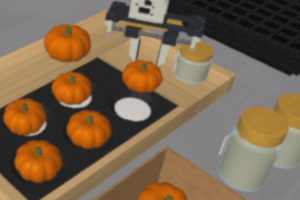

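```bash
python3 -m inch '[[[0.54,-9,0,1,0],[0.54,-9,0,1,0],[0.54,-9,0,1,0],[0.54,-9,0,0,0],[0.54,-9,0,0,0],[0.54,0,0,0,0]]]'
python3 where.py 654 147.5 54
```

```text
clock: 20.9
position: [0.6421, 0.1748, 0.0555]
ee_rot: [1.594, 2.682, -0.006]
force: [0.3, 0.1, -0.7]
width: 0.459
t 20.9 p [642.1 174.8  55.5] toolx 118.6 w 42.2 F [ 0.3  0.1 -0.7]
shift mm [-29.7  -2.6   2.1]
```

```bash
python3 -m inch '[[[0.54,-7,0,0,0],[0.54,-7,0,0,0],[0.54,-6,0,0,0],[0.54,0,0,0,0]]]'
python3 where.py 654 147.5 54
python3 - <<'E'
from h import *
a=eyes.get_image('scene');b=eyes.get_image('side');cv2.imwrite('pics/s14.png',np.hstack([cv2.resize(a['frame'][200:300,380:500],None,fx=3,fy=3),cv2.resize(b['frame'][200:300,150:270],None,fx=3,fy=3)]))
E
```

```text
clock: 21.3
position: [0.6522, 0.1549, 0.0553]
ee_rot: [1.595, 2.682, -0.008]
force: [0.4, 0.4, -0.0]
width: 0.461
t 21.3 p [652.2 154.9  55.3] toolx 118.5 w 42.4 F [ 0.4  0.4 -0. ]
shift mm [-7.3 -1.9  1.4]
```

View pics/s14.png

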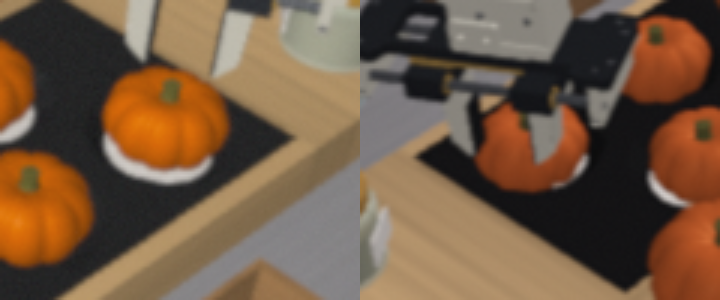

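```bash
python3 -m inch '[[[0.54,-4,0,1,0],[0.54,-4,0,0,0],[0.54,-4,0,0,0],[0.54,0,0,0,0]]]'
python3 where.py 654 147.5 54
python3 - <<'E'
from h import *
a=eyes.get_image('scene');
for p in stalks(a):
    P=ray(a,*p,.0748)
    if .64<P[0]<.7 and .05<P[1]<.17: print(P)
E
```

```text
clock: 21.8
position: [0.6574, 0.1459, 0.0544]
ee_rot: [1.592, 2.685, -0.007]
force: [0.1, -0.3, -0.3]
width: 0.46
t 21.8 p [657.4 145.9  54.4] toolx 118.7 w 42.3 F [ 0.1 -0.3 -0.3]
shift mm [ 3.1 -2.2  0.3]
[0.6677751  0.12438374 0.0748    ]
```

```bash
python3 -m inch '[[[0.54,-5,0,0,0],[0.54,-4,0,0,0],[0.54,0,0,0,0]]]'
python3 where.py 654 147.5 54
python3 - <<'E'
from h import *
a=eyes.get_image('scene');
for p in stalks(a):
    P=ray(a,*p,.0748)
    if .64<P[0]<.7 and .05<P[1]<.17: print(P)
b=eyes.get_image('side');cv2.imwrite('pics/s15.png',np.hstack([cv2.resize(a['frame'][200:300,380:500],None,fx=3,fy=3),cv2.resize(b['frame'][200:300,150:270],None,fx=3,fy=3)]))
E
```

```text
clock: 22.15
position: [0.6619, 0.1381, 0.0546]
ee_rot: [1.591, 2.686, -0.007]
force: [-0.0, -0.1, 0.5]
width: 0.461
t 22.15 p [661.9 138.1  54.6] toolx 118.7 w 42.4 F [-0.  -0.1  0.5]
shift mm [12.  -2.4  0.4]
[0.6677751  0.12438374 0.0748    ]
```

View pics/s15.png

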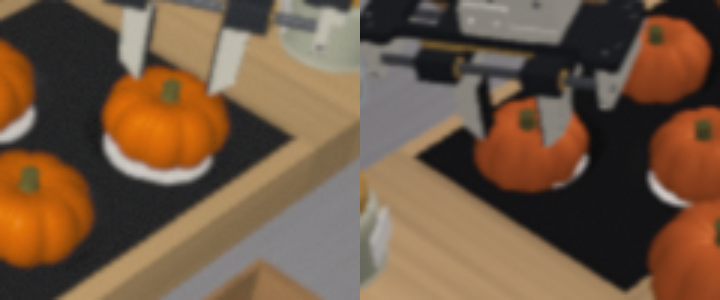

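Run:
```python
from h import *
s=arm.observe();R=cv2.Rodrigues(np.array(s['ee_rot'],float))[0];p=np.array(s['position']);print(R.round(3))
ims=[]
for n,(r,c) in {'scene':(200,380),'side':(200,150)}.items():
    d=eyes.get_image(n);f=cv2.resize(d['frame'][r-40:r+100,c:c+130],None,fx=3,fy=3)
    for x in(-.0095,.0095):
        for y in(-.0405,-.0212,.0212,.0405):
            u,v=proj(d,p+R@[x,y,0])[0];cv2.drawMarker(f,(int((u-c)*3),int((v-r+40)*3)),(255,0,0),0,8)
    ims.append(f)
cv2.imwrite('pics/s16.png',np.hstack(ims))
```

```text
[[-0.481  0.877  0.015]
 [ 0.877  0.481 -0.013]
 [-0.019  0.007 -1.   ]]
```

View pics/s16.png

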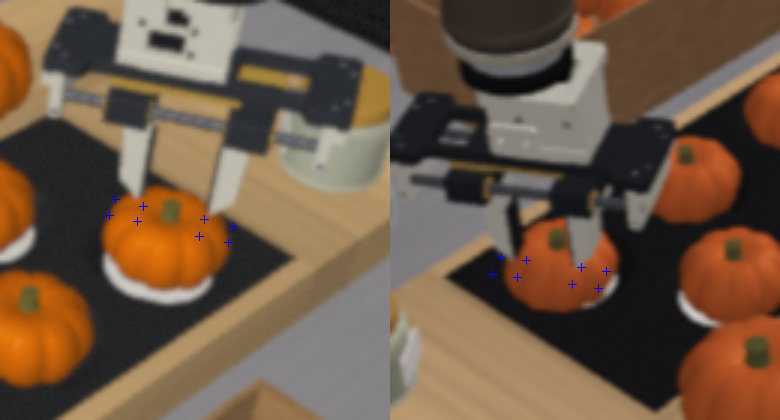

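Run:
```python
from h import *
grab('wrist','w17.png')
```

```text
(no output)
```

View pics/w17.png

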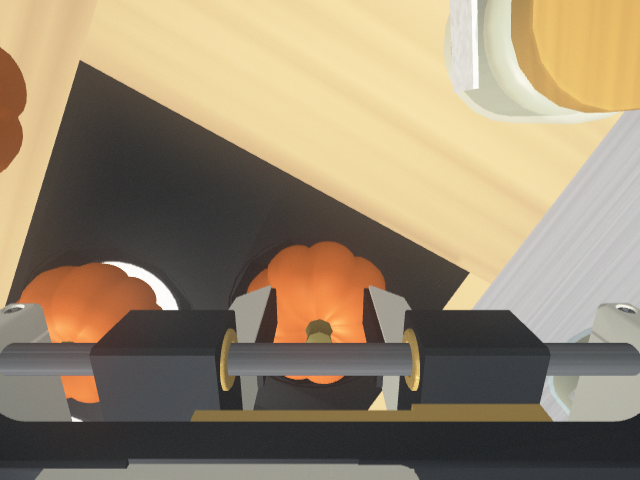

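```bash
python3 -m inch '[[[0.54,12,0,0,0],[0.54,12,0,0,0],[0.54,12,0,0,0],[0.54,8,2,4,0],[0.54,0,0,3,0],[0.54,0,0,0,0]]]'
python3 where.py 654 147.5 48
python3 - <<'E'
from h import *
a=eyes.get_image('scene');
for p in stalks(a):
    P=ray(a,*p,.0748)
    if .64<P[0]<.7 and .05<P[1]<.17: print(P)
E
```

```text
clock: 23.0
position: [0.6389, 0.1852, 0.046]
ee_rot: [1.586, 2.691, -0.005]
force: [0.8, 0.4, 0.6]
width: 0.459
t 23.0 p [638.9 185.2  46. ] toolx 119.0 w 42.3 F [0.8 0.4 0.6]
shift mm [-40.3  -5.1  -1.3]
[0.6677751  0.12438374 0.0748    ]
```

```bash
python3 -m inch '[[[0.54,-5,-3,-1,0],[0.54,-6,-1,0,0],[0.54,-6,0,0,0],[0.54,-5,0,0,0],[0.54,-4,0,0,0],[0.54,0,0,0,0]]]'
python3 where.py 654 147.5 48
python3 - <<'E'
from h import *
a=eyes.get_image('scene');
for p in stalks(a):
    P=ray(a,*p,.0748)
    if .64<P[0]<.7 and .05<P[1]<.17: print(P)
E
```

```text
clock: 23.65
position: [0.6504, 0.1545, 0.048]
ee_rot: [1.591, 2.686, -0.006]
force: [0.6, -0.3, -0.4]
width: 0.461
t 23.65 p [650.4 154.5  48. ] toolx 118.7 w 42.4 F [ 0.6 -0.3 -0.4]
shift mm [-7.9 -0.3  0.2]
[0.6677751  0.12438374 0.0748    ]
```

```bash
python3 -m inch '[[[0.54,-5,0,0,0],[0.54,-4,0,0,0],[0.54,0,0,0,0]]]'
python3 where.py 654 147.5 48
python3 - <<'E'
from h import *
a=eyes.get_image('scene');
for p in stalks(a):
    P=ray(a,*p,.0748)
    if .64<P[0]<.7 and .05<P[1]<.17: print(P)
E
```

```text
clock: 24.0
position: [0.6547, 0.1477, 0.0483]
ee_rot: [1.589, 2.688, -0.004]
force: [-0.2, -0.1, 0.2]
width: 0.46
t 24.0 p [654.7 147.7  48.3] toolx 118.8 w 42.3 F [-0.2 -0.1  0.2]
shift mm [ 0.1 -0.7  0.3]
[0.66971578 0.11929449 0.0748    ]
```

```bash
python3 -m inch '[[[0.54,10,0,0,0],[0.54,12,0,0,0],[0.54,12,0,-10,0],[0.54,0,0,-40,0],[0.54,0,0,-40,0],[0.54,0,0,0,0]]]'
python3 where.py 518 -10 150
python3 - <<'E'
from h import *
a,b=look()
E
```

```text
clock: 24.65
position: [0.6318, 0.1868, 0.1408]
ee_rot: [1.584, 2.696, -0.006]
force: [0.7, -0.2, -0.6]
width: 0.456
t 24.65 p [631.8 186.8 140.8] toolx 119.1 w 41.9 F [ 0.7 -0.2 -0.6]
shift mm [-116.7 -195.2   -8.2]
stalk [ 669.7 -139.3   75.3] err 0.2 [338. 291.] [284. 188.]
stalk [668.6 -11.5  74.5] err 0.22 [389. 259.] [248. 211.]
stalk [564.3 -82.3  74.7] err 0.29 [324. 247.] [301. 214.]
stalk [669.4 118.9  74.8] err 0.04 [435. 232.] [206. 238.]
stalk [558.9  50.6  75.4] err 0.15 [372. 219.] [264. 243.]
stalk [697.8  91.7 126.2] err 0.03 [442. 223.] [204. 209.]
stalk [450.6 141.  103.5] err 0.03 [368. 171.] [272. 277.]
```

```bash
python3 -m inch '[[[0.54,0,0,-40,0],[0.54,0,0,-20,0],[0.54,0,0,0,0],[0.54,0,0,0,0]]]'
python3 - <<'E'
from h import *
s,a=grab('scene','sF.png');s,b=grab('side','dF.png')
cv2.imwrite('pics/F.png',np.hstack([a['frame'][140:440,130:530],b['frame'][120:420,80:480]]))
i=cv2.imread('pics/scene0.png');r=cv2.absdiff(i,a['frame'])
print('brush diff',r[310:392,225:312].mean(),'jar side diff',cv2.absdiff(cv2.imread('pics/side0.png'),b['frame'])[250:300,115:165].mean())
E
```

```text
clock: 25.15
position: [0.6248, 0.1878, 0.1927]
ee_rot: [1.585, 2.706, -0.025]
force: [0.1, 0.3, -0.9]
width: 0.456
brush diff 5.873423044575273 jar side diff 3.0212
```

View pics/F.png

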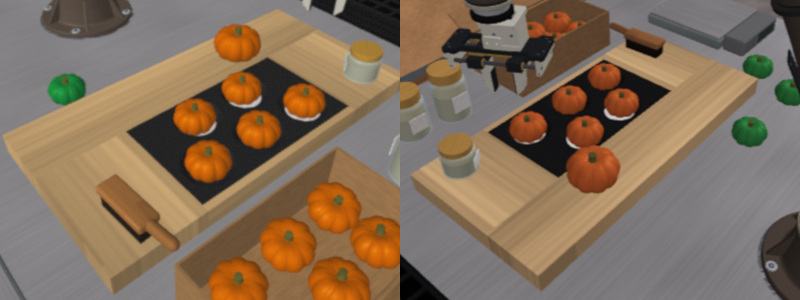

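```bash
python3 -c "
from cell import workorder
print(workorder.sign_off())"
```

```text
the job is handed in; nothing more can be done
None
```

I slid the three loose mini pumpkins into the front right, front left and rear left pockets and handed the job in at about 25 s. I pushed them with the half-closed fingers and lifted none.

- **Heights:** in the last two-camera check, all five stalks were at about 75 mm, the same as the packed pumpkins. That puts the new ones level on the pocket floors.
- **Centring:** rear left was about 1.5 mm off centre. Front right and front left rest about 7.5 mm off, against the near side. That is inside the 12 mm limit, so I didn't nudge them further.
- **Things to leave alone:** the packed pumpkins and the big pumpkin measured within about 1 mm of their first stalk readings. The jar and brush look unmoved in the final pictures. I didn't measure their positions. A picture difference around the brush was slightly above the jar's (5.9 against 3.0 grey levels), and I didn't trace why.
- **What went wrong along the way:**
    - The tool drifted sideways by up to about 15 mm while pushing, so I backed off and re-aimed twice.
    - In the pictures the fingertips looked 8–10 mm higher than the reported tool position. The first nudge in the rear left pocket missed because of this, and a lower one worked.

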